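# Sieve the nylon hardware on the test bench

### The job

Pick up the loaded hand sieve by its leaning handle and shake it over the shallow tray until all four small spacers have dropped through the holes into the tray, with the clamp and the knob still in the sieve. Then tip the clamp and the knob out over the sieve's open front into the deep bin, and stand the empty sieve back upright on the middle of the mat. Do not touch the pieces with the gripper, and leave the probe stand, the bottle and the screwdriver undisturbed.

Things in the scene. Friction and masses are not known exactly. Their poses are not given: they have to be found in the camera images.
- sieve: Loose aluminium hand sieve, 190 (x) x 139 (y) mm, 0.4 kg, level on the mat at first. Origin: centre of its underside; x to its open front, z up. Rear and side walls 40 mm high, 4 thick. Floor top 6 mm up: blank deck x -91 to -24 (spacers start there), 3 x 5 square holes of 23 between 4 mm bars x -24 to 53 (clamp and knob start there), then a blank ramp up to the front. An arched handle spans it
- sieve_grip (a point): Centre of the handle's black grip, (0, 0, 125) mm in the sieve's frame (same axes), about over its centre of mass: a flat blade 12 mm thick, 36 high, 141 wide along y, leaning back 30 degrees: upward it runs along (-sin 30, 0, cos 30), its flat faces look along +-(cos 30, 0, sin 30). Two legs, 14 x 6 mm, run on down that slope to the side walls. About 100 mm free under the blade
- sieve_front (a point): Middle of the ramp's upper edge at the open front, (95, 0, 21) mm in the sieve's frame (same axes); the ramp starts at (53, 0, 6) and rises at 20 degrees. What is tipped out leaves here
- spacer0: Small white nylon spacer (one of four): disc 18 mm across, 12 mm high, 12 g. Origin: centre of one end face, z along its axis. Slippery: slides on the sieve when that tilts more than 14 to 20 degrees, or when it is shaken hard. Passes the holes any way round
- spacer1: Small white nylon spacer (one of four): disc 18 mm across, 12 mm high, 12 g. Origin: centre of one end face, z along its axis. Slippery: slides on the sieve when that tilts more than 14 to 20 degrees, or when it is shaken hard. Passes the holes any way round
- spacer2: Small white nylon spacer (one of four): disc 18 mm across, 12 mm high, 12 g. Origin: centre of one end face, z along its axis. Slippery: slides on the sieve when that tilts more than 14 to 20 degrees, or when it is shaken hard. Passes the holes any way round
- spacer3: Small white nylon spacer (one of four): disc 18 mm across, 12 mm high, 12 g. Origin: centre of one end face, z along its axis. Slippery: slides on the sieve when that tilts more than 14 to 20 degrees, or when it is shaken hard. Passes the holes any way round
- clamp: White nylon edge clamp, L-shaped: foot 62 x 36 x 14 mm (x, y, z) with a block 22 mm long and 18 mm high on its -x end (32 mm high in all), 50 g, as slippery. Origin: centre of its underside. Too big for the holes
- knob: White nylon star knob: head 46 mm across and 17 mm high, with a boss 26 mm across and 13 mm high on top, 40 g, as slippery. Origin: centre of the head's flat face, z towards the boss. Too big for the holes
- tray: Shallow grey plastic tray, fixed: 220 (x) x 190 (y) x 45 mm high, walls and floor 4 mm, open on top. Origin: centre of its underside
- bin: Deep grey plastic bin, fixed: 190 (x) x 160 (y) x 75 mm high, walls and floor 4 mm, open on top. Origin: centre of its underside
- mat: Dark rubber mat, fixed: 240 (x) x 200 (y) x 3 mm. Origin: centre of its underside. Mat, tray and bin trade places from start to start
- probe_stand: Bystander, fixed, not to be bumped: foot disc 80 mm across, post 16 thick and 270 high; 235 mm up an 18 mm bar runs from the post to 85 mm before it on its -x side (towards the robot), with a black probe 20 mm thick at its end, sloping from x = -100 mm, 285 up, to a thin tip at x = -57 mm, 171 up. Origin: centre of the foot's underside
- bottle: Bystander, loose: white bottle 56 mm across, 140 mm high, upright, 0.25 kg. Origin: centre of its underside. Stand and bottle trade places
- driver: Bystander, loose: screwdriver 190 mm long, lying, handle 26 mm thick, along its x. Origin: middle of its length, on the table
There are look-alikes about, which are no part of the job. What is shaped like the clamp but red is not meant.

How it is judged:
By the outcome, as a careful person would: the job done as asked, in the order asked, and still so for the second after the job is handed in, with the robot touching nothing.
It also fails if it takes over 67 s, if anything falls off the work surface, if the arm or the gripper's body presses on something with over 40 N, if the wrist force passes 120 N, or if a joint passes its speed limit or range.

### The arm

A 6-joint arm with a two-finger parallel gripper is mounted at the origin on the work surface. World frame = base frame: x ahead of the robot, y to its left, z up, the work surface at z = 0. Lengths are in m, angles in rad, forces in N, time in s.
With the tool pointing down it reaches from about 0.3 to 0.875 m from the base axis. Payload 6.4 kg.
Tool frame: the origin (TCP) lies at the very end of the fingers, on their centre line; the grasp point (between the pads) lies 19 mm behind it (env.grasp_offset is the distance from the TCP to the grasp point, in m); z points along the fingers, y is the direction in which the jaws open and shut (so a half turn about z gives the same grasp; the last joint's range is limited). The gripper opens to 88 mm and grips with 3 to 60 N. Pads are 18 mm wide; open, the fingers measure 123 mm over their backs; the gripper's body (75 mm by 187 mm) begins 45 mm behind the grasp point.
Start: joints at [0.995, 0.181, 1.607, -0, 1.354, -0.206], TCP at [0.208, 0.536, 0.239] pointing down, gripper open.
Joint ranges: [-2.99, 2.99], [-0.89, 2.07], [0.3, 2.58], [-1.14, 4.28], [0, 2.63], [-3.12, 3.12]. Speed limits (rad/s): [2.57, 2.57, 3.01, 3.14, 3.14, 3.14].

### API

Orientations are given as a unit quaternion [w, x, y, z].
In Python, from station import status, vision, ticket, env gives the robot as it stands.
- The arm moves only by the tool arm_command, never from a script. Its argument "targets" is a list of rows, each an object of numbers: "grip": the finger opening in m, from 0 to 0.0881; "dx", "dy", "dz": the shift along the tool's x, y, z in m; "rx", "ry", "rz": the turn, a rotation vector about the tool's x, y, z in rad. A call has 1 to 12 rows; each row is the pose to reach, as a shift and turn from the pose measured when the call began, along the tool's axes at that moment; what a row does not reach only later rows make up. A row lasts 1/8 s, in which the tool goes at most 62.5 mm and 10.7 degrees, less where a joint would pass 70% of its speed; a pose out of reach is approached as far as the arm can. A call with a gripper value outside its range is refused whole. The fingers move at their own pace and stop on an object; "squeeze" is the grip in N (left out, the last holds). Time passes only in rows, so rows that repeat a pose let the fingers close. It gives the time, the measured TCP pose, the force and the opening at its end, in the units of the state.
- status.get_obs(): the state, without advancing time (a new reading comes with each control period).
- vision.read_camera(name): name is "side" or "top"; returns a dict with "color" (420x560x3 uint8, red, green, blue), "z_map" (420x560 float32, m along the optical axis (not along the pixel's ray), 0 where there is no reading), "fovy" (degrees; the focal length in pixels is half the picture's height over the tangent of half this angle, whatever the lens; pixels are square), "cx", "cy" (the principal point, pixels), "camera_from_world" (4x4, takes a point from world to camera coordinates). Camera axes: x right, y up, looking along -z (the intrinsics and any distortion apply to the point x, -y, -z); pixel columns grow to the right and rows downward; lengths in m; the calibration is good to about 2 mm. A picture is of the moment at which its call begins.
- ticket.finish_job(): hands the job in, once; it reports no verdict.
The state is a dict: "time": time; "qpos": joint angles; "qd": joint speeds; "tau": joint torques, N m; "eef_pos": TCP position; "orientation": TCP orientation; "contact_force": force on the tool from outside, world axes, zero at the start; "torque": the same for the moment, N m; "grip_width": finger opening in m.
Only numpy, scipy, OpenCV 4.12 (cv2) and the standard library are available. Lean on these libraries where they do the work, as an engineer would, in place of code of your own. Each camera call takes 0.05 s, during which the arm holds its last target. There are 200 camera calls.

## Working session

There is one attempt and no reset: what is moved stays moved. The work goes in short steps, Python scripts to look and compute and a tool call to move; the robot and the scene stay as the last step left them, time stands still between calls to the robot, and variables do not carry over. Pictures are saved under pics/ and viewed, about 8 in all and at most 12, crops included, and the job is handed in when it is done.

Besides the shell and the picture viewer there is one more tool, called after "Emit:" as name([rows], argument=value, ...), one row to a line, values as JSON. arm_command: Moves the arm, as the interface text tells. Its arguments: {"type":"object","properties":{"targets":{"type":"array","items":{"type":"object","properties":{"grip":{"type":"number"},"dx":{"type":"number"},"dy":{"type":"number"},"dz":{"type":"number"},"rx":{"type":"number"},"ry":{"type":"number"},"rz":{"type":"number"}}}},"squeeze":{"type":"number"}},"required":["targets"]}

```bash
mkdir -p pics; ls
cat > h.py <<'E'
import numpy as np, cv2
from station import status, vision, ticket, env
def cam(n):
    c=vision.read_camera(n); return c
def world(c):
    H,W=c['z_map'].shape; f=H/2/np.tan(np.radians(c['fovy'])/2)
    v,u=np.mgrid[:H,:W]; z=c['z_map']
    P=np.stack([(u-c['cx'])/f*z,-(v-c['cy'])/f*z,-z,np.ones_like(z)],-1)
    return (P@np.linalg.inv(c['camera_from_world']).T)[...,:3]
def save(c,n): cv2.imwrite('pics/'+n,cv2.cvtColor(c['color'],cv2.COLOR_RGB2BGR))
E
python3 - <<'E'
from h import *
a=cam('top');b=cam('side')
print({k:v for k,v in a.items() if k not in('color','z_map')}, {k:v for k,v in b.items() if k not in('color','z_map')})
np.savez('s0.npz',wt=world(a),wb=world(b),ct=a['color'],cb=b['color'])
im=lambda c:cv2.resize(cv2.cvtColor(c['color'],cv2.COLOR_RGB2BGR),(800,600),interpolation=cv2.INTER_CUBIC)
cv2.imwrite('pics/t0.png',im(a));cv2.imwrite('pics/b0.png',im(b))
print(status.get_obs(),env.grasp_offset)
E
```

```text
pics
{'fovy': 52.98931426969542, 'cx': 279.24241281809805, 'cy': 208.5397651600222, 'camera_from_world': array([[ 1.09401502e-02, -9.99925289e-01, -5.45253804e-03,
         2.40335619e-05],
       [ 9.98625720e-01,  1.06461083e-02,  5.13159999e-02,
        -5.98762527e-01],
       [-5.12541177e-02, -6.00644947e-03,  9.98667581e-01,
        -9.58049655e-01],
       [ 0.00000000e+00,  0.00000000e+00,  0.00000000e+00,
         1.00000000e+00]])} {'fovy': 48.83919294821207, 'cx': 275.0446673987977, 'cy': 206.28514242056218, 'camera_from_world': array([[ 0.992328  , -0.12279752,  0.01434934, -0.62107571],
       [ 0.06794112,  0.63860474,  0.76652983, -0.11511058],
       [-0.10329153, -0.75967411,  0.64204837, -0.97111582],
       [ 0.        ,  0.        ,  0.        ,  1.        ]])}
{'time': 0.1, 'qpos': array([ 9.94695862e-01,  1.81443703e-01,  1.60788552e+00, -4.06905177e-05,
        1.35377524e+00, -2.06308484e-01]), 'qd': array([-0.00272823, -0.00080284, -0.0044394 ,  0.00032026, -0.00094857,
        0.00069   ]), 'tau': array([ 1.05014584e-03, -4.34818840e+01, -3.42694366e+01,  7.02555547e-02,
        3.40571080e-02, -2.33148046e-05]), 'eef_pos': array([0.20755751, 0.53573144, 0.23792405]), 'orientation': array([-2.69864674e-04,  1.83839924e-01,  9.82955905e-01, -7.06372145e-04]), 'contact_force': array([-1.00290332,  0.167239  , -0.57535912]), 'torque': array([ 0.06765733,  0.0304458 , -0.0139491 ]), 'grip_width': 0.08784858741498688} 0.0187
```

View pics/t0.png

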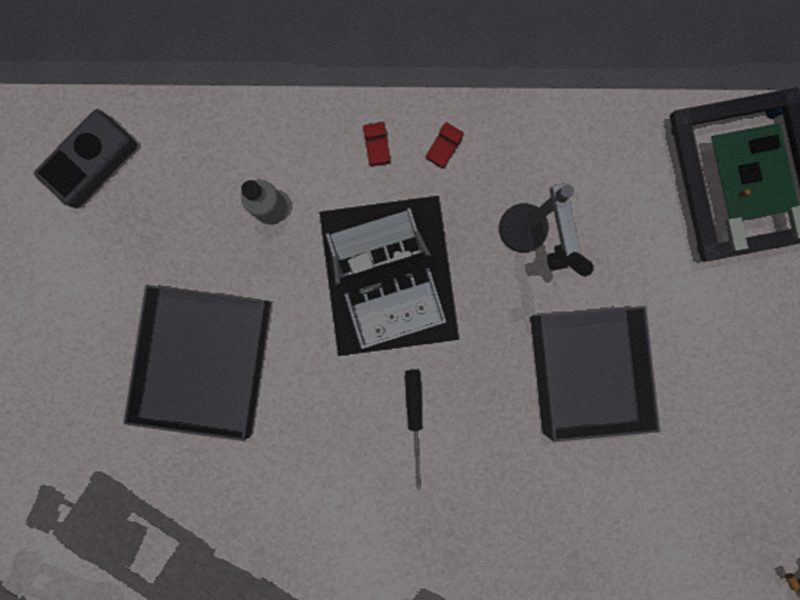

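View pics/b0.png

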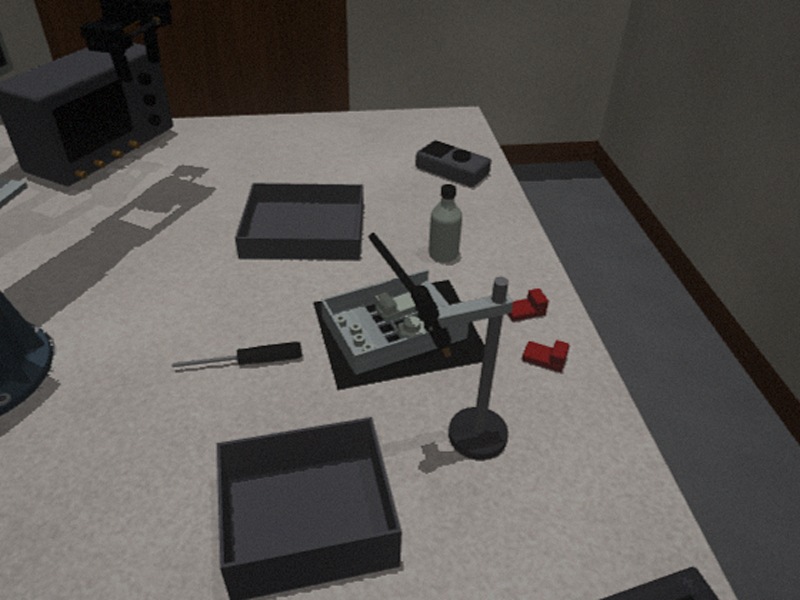

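Top view (800×600): sieve on the mat at ≈(390,280), front up (+x). The larger shallow tray is on the left (200,360) and the deep bin on the right (597,373). The probe stand is at (525,225) with its probe at ≈(575,262), the bottle at (265,200) and the driver at (415,420). The red clamps at (375,145) and (445,145) are look-alikes. The white L-piece inside the sieve is the one meant.

Run:
```python
import numpy as np,cv2
d=np.load('s0.npz');W=d['wt'];B=d['wb']
s=.7
def box(n,u0,u1,v0,v1,zl,zh,src=W):
    P=src[int(v0*s):int(v1*s),int(u0*s):int(u1*s)].reshape(-1,3)
    P=P[(P[:,2]>zl)&(P[:,2]<zh)]
    r=cv2.minAreaRect(P[:,:2].astype(np.float32)*1000)
    print(n,len(P),np.round(r[0]),np.round(r[1]),round(r[2],1),'z',np.round(np.percentile(P[:,2],[5,50,95]),3)); return P
box('tray',100,290,270,455,.035,.055)
box('bin',515,680,290,455,.062,.085)
c=d['ct'].astype(int)
# mat: dark pixels with z near 0.003
g=W[...]; m=np.zeros(c.shape[:2],bool); m[int(185*s):int(365*s),int(310*s):int(470*s)]=1
mm=m&(c.sum(2)<90)&(W[...,2]<.02)
P=W[mm][:,:2]; r=cv2.minAreaRect(P.astype(np.float32)*1000);print('mat',mm.sum(),r)
box('grip',310,470,185,365,.105,.16)
box('grip side',330,470,220,370,.112,.16,B)
box('walls',310,470,185,365,.037,.047)
box('probe',490,620,180,290,.15,.32)
box('probe lowtip',490,620,180,290,.15,.2)
box('probe foot',490,560,180,290,.005,.03)
box('bottle',230,300,170,230,.03,.16)
box('driver',400,430,360,500,.006,.04)
```

```text
tray 1036 [494. 326.] [193. 220.] 82.8 z [0.036 0.044 0.048]
bin 1025 [ 486. -297.] [190. 162.] 5.8 z [0.063 0.074 0.078]
mat 3385 ((637.6302490234375, 24.440406799316406), (237.14378356933594, 196.7499237060547), 8.33104419708252)
grip 812 [633.  29.] [ 34. 141.] 18.5 z [0.12  0.141 0.147]
grip side 285 [624.  25.] [ 26. 143.] 12.5 z [0.138 0.143 0.146]
walls 408 [630.  28.] [190. 139.] 18.0 z [0.039 0.043 0.046]
probe 1111 [ 671. -195.] [119.  39.] 12.0 z [0.19  0.245 0.282]
probe lowtip 68 [ 692. -200.] [65. 11.] 15.7 z [0.153 0.179 0.198]
probe foot 816 [ 719. -198.] [130.  86.] 28.1 z [0.012 0.015 0.018]
bottle 691 [744. 218.] [50. 54.] 42.8 z [0.043 0.097 0.141]
driver 566 [389. -19.] [189.  25.] 0.7 z [0.014 0.023 0.027]
```

```bash
cat >> h.py <<'E'
from scipy.spatial.transform import Rotation as Ro
c30,s30=np.cos(np.pi/6),.5
T0=np.array([[0,c30,s30],[1,0,0],[0,s30,-c30]])   # tool axes in sieve frame
GO=.0187
def Rt(yaw,tilt=0,roll=0): return Ro.from_euler('ZYX',[yaw,tilt,roll],degrees=True).as_matrix()@T0
def cur():
    o=status.get_obs(); q=o['orientation']; R=Ro.from_quat(np.r_[q[1:],q[0]]).as_matrix()
    return o,np.array(o['eef_pos']),R
def show():
    o,p,R=cur(); e=Ro.from_matrix(R@T0.T).as_euler('ZYX',degrees=True)
    print('t',round(o['time'],2),'grip',np.round(p-GO*R[:,2],4),'yaw/tilt/roll',np.round(e,1),'w',round(o['grip_width'],4),'F',np.round(o['contact_force'],1),'q',np.round(o['qpos'],2))
def plan(g,yaw,tilt=0,n=12,back=0.,roll=0,fr=None):
    o,p,R=cur(); R1=Rt(yaw,tilt,roll); g=np.array(g)-back*R1[:,2]
    g0=p-GO*R[:,2]; rv=Ro.from_matrix(R.T@R1).as_rotvec()
    fr=[(lambda s:s*s*(3-2*s))(i/n) for i in range(1,n+1)] if fr is None else fr
    for f in fr:
        Ri=R@Ro.from_rotvec(rv*f).as_matrix(); t=g0+f*(g-g0)+GO*Ri[:,2]
        d=R.T@(t-p); print(np.round(d,3).tolist(),np.round(rv*f,2).tolist())
E
python3 -c "
from h import *
show(); plan([.630,.028,.128],18,0,back=.1,fr=[1])"
```

```text
t 0.1 grip [0.2076 0.5358 0.2566] yaw/tilt/roll [68.8 30.1  0. ] w 0.0878 F [-1.   0.2 -0.6] q [ 0.99  0.18  1.61 -0.    1.35 -0.21]
[-0.546, -0.346, 0.04] [-0.49, -0.23, 0.87]
```

Emit:
arm_command([
  {"dx": -0.546,"dy": -0.346,"dz": 0.04,"rx": -0.49,"ry": -0.23,"rz": 0.87,"grip": 0.088},
  {"dx": -0.546,"dy": -0.346,"dz": 0.04,"rx": -0.49,"ry": -0.23,"rz": 0.87,"grip": 0.088},
  {"dx": -0.546,"dy": -0.346,"dz": 0.04,"rx": -0.49,"ry": -0.23,"rz": 0.87,"grip": 0.088},
  {"dx": -0.546,"dy": -0.346,"dz": 0.04,"rx": -0.49,"ry": -0.23,"rz": 0.87,"grip": 0.088},
  {"dx": -0.546,"dy": -0.346,"dz": 0.04,"rx": -0.49,"ry": -0.23,"rz": 0.87,"grip": 0.088},
  {"dx": -0.546,"dy": -0.346,"dz": 0.04,"rx": -0.49,"ry": -0.23,"rz": 0.87,"grip": 0.088},
  {"dx": -0.546,"dy": -0.346,"dz": 0.04,"rx": -0.49,"ry": -0.23,"rz": 0.87,"grip": 0.088},
  {"dx": -0.546,"dy": -0.346,"dz": 0.04,"rx": -0.49,"ry": -0.23,"rz": 0.87,"grip": 0.088},
  {"dx": -0.546,"dy": -0.346,"dz": 0.04,"rx": -0.49,"ry": -0.23,"rz": 0.87,"grip": 0.088},
  {"dx": -0.546,"dy": -0.346,"dz": 0.04,"rx": -0.49,"ry": -0.23,"rz": 0.87,"grip": 0.088},
  {"dx": -0.546,"dy": -0.346,"dz": 0.04,"rx": -0.49,"ry": -0.23,"rz": 0.87,"grip": 0.088},
  {"dx": -0.546,"dy": -0.346,"dz": 0.04,"rx": -0.49,"ry": -0.23,"rz": 0.87,"grip": 0.088},
])

```text
time: 1.6
eef_pos: [0.5918, 0.0141, 0.1975]
orientation: [0.151, 0.571, 0.78, 0.209]
contact_force: [-1.2, 0.8, 0.1]
grip_width: 0.0878
```

Run:
```python
from h import *
show(); plan([.630,.028,.128],18,0,back=0,fr=[.5,1])
b=cam('side')
im=cv2.cvtColor(b['color'],cv2.COLOR_RGB2BGR)[100:320,180:400]
cv2.imwrite('pics/b1.png',cv2.convertScaleAbs(cv2.resize(im,(600,600),interpolation=cv2.INTER_CUBIC),alpha=1.5))
```

```text
t 1.6 grip [0.583  0.0112 0.2138] yaw/tilt/roll [17.7  0.1  0.2] w 0.0878 F [-1.2  0.8  0.1] q [-0.34 -0.02  2.    0.45  0.78 -0.91]
[0.001, 0.0, 0.05] [-0.0, 0.0, -0.0]
[0.001, 0.001, 0.099] [-0.0, 0.0, -0.01]
```

View pics/b1.png

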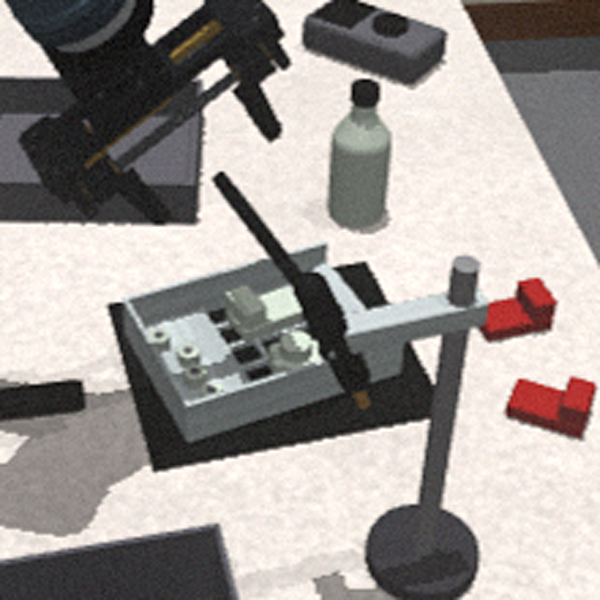

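The crop shows the four spacers on the rear deck near (160–215,335–390), the white L-clamp at (250,310) and the knob at (297,345), all in the sieve. The gripper is lined up on the blade, so I descend and close.

Emit:
arm_command([
  {"dz": 0.04,"grip": 0.088},
  {"dz": 0.08,"grip": 0.088},
  {"dx": 0.001,"dy": 0.001,"dz": 0.099,"grip": 0.088},
  {"dx": 0.001,"dy": 0.001,"dz": 0.099,"grip": 0.03},
  {"dx": 0.001,"dy": 0.001,"dz": 0.099,"grip": 0.016},
  {"dx": 0.001,"dy": 0.001,"dz": 0.099,"grip": 0.01},
  {"dx": 0.001,"dy": 0.001,"dz": 0.099,"grip": 0.0},
  {"dx": 0.001,"dy": 0.001,"dz": 0.099,"grip": 0.0},
  {"dx": 0.001,"dy": 0.001,"dz": 0.099,"grip": 0.0},
  {"dx": 0.001,"dy": 0.001,"dz": 0.099,"grip": 0.0},
], squeeze=50)

```text
invalid input at $.targets[0]: expected keys grip, dx, dy, dz, rx, ry, rz
```

Run:
```python
from h import *
show()
o,p,R=cur();g=p-GO*R[:,2]
plan(g+[0,0,.10],18,0,n=8)
```

```text
t 1.65 grip [0.5822 0.0126 0.2137] yaw/tilt/roll [17.7  0.1  0.2] w 0.0878 F [-0.4  0.4 -0.2] q [-0.34 -0.02  2.    0.45  0.78 -0.91]
[0.0, 0.002, -0.004] [-0.0, -0.0, -0.0]
[0.0, 0.008, -0.014] [-0.0, -0.0, -0.0]
[0.0, 0.016, -0.027] [-0.0, -0.0, -0.0]
[0.0, 0.025, -0.043] [-0.0, -0.0, -0.0]
[0.0, 0.034, -0.059] [-0.0, -0.0, -0.0]
[0.0, 0.042, -0.073] [-0.0, -0.0, -0.0]
[0.0, 0.048, -0.083] [-0.0, -0.0, -0.01]
[0.0, 0.05, -0.087] [-0.0, -0.0, -0.01]
```

All keys are required in every row.

Emit:
arm_command([
  {"dx": 0,"dy": 0,"dz": 0.04,"rx": 0,"ry": 0,"rz": 0,"grip": 0.088},
  {"dx": 0,"dy": 0,"dz": 0.08,"rx": 0,"ry": 0,"rz": 0,"grip": 0.088},
  {"dx": 0.001,"dy": 0.001,"dz": 0.099,"rx": 0,"ry": 0,"rz": 0,"grip": 0.088},
  {"dx": 0.001,"dy": 0.001,"dz": 0.099,"rx": 0,"ry": 0,"rz": 0,"grip": 0.03},
  {"dx": 0.001,"dy": 0.001,"dz": 0.099,"rx": 0,"ry": 0,"rz": 0,"grip": 0.016},
  {"dx": 0.001,"dy": 0.001,"dz": 0.099,"rx": 0,"ry": 0,"rz": 0,"grip": 0.01},
  {"dx": 0.001,"dy": 0.001,"dz": 0.099,"rx": 0,"ry": 0,"rz": 0,"grip": 0},
  {"dx": 0.001,"dy": 0.001,"dz": 0.099,"rx": 0,"ry": 0,"rz": 0,"grip": 0},
  {"dx": 0.001,"dy": 0.001,"dz": 0.099,"rx": 0,"ry": 0,"rz": 0,"grip": 0},
  {"dx": 0.001,"dy": 0.001,"dz": 0.099,"rx": 0,"ry": 0,"rz": 0,"grip": 0},
], squeeze=50)

```text
time: 2.9
eef_pos: [0.6384, 0.032, 0.1121]
orientation: [0.15, 0.57, 0.78, 0.209]
contact_force: [0.6, 1.2, 0.0]
grip_width: 0.0202
```

Run:
```python
from h import *
show()
o,p,R=cur();g=p-GO*R[:,2]
plan(g+[0,0,.10],18,0,n=8)
```

```text
t 2.9 grip [0.6296 0.0291 0.1283] yaw/tilt/roll [17.7  0.1  0.2] w 0.0202 F [0.6 1.2 0. ] q [-0.28  0.23  1.94  0.52  0.6  -0.96]
[0.0, 0.002, -0.004] [-0.0, -0.0, -0.0]
[0.0, 0.008, -0.014] [-0.0, -0.0, -0.0]
[0.0, 0.016, -0.027] [-0.0, -0.0, -0.0]
[0.0, 0.025, -0.043] [-0.0, -0.0, -0.0]
[0.0, 0.034, -0.059] [-0.0, -0.0, -0.0]
[0.0, 0.042, -0.073] [-0.0, -0.0, -0.0]
[0.0, 0.048, -0.083] [-0.0, -0.0, -0.01]
[0.0, 0.05, -0.087] [-0.0, -0.0, -0.01]
```

Emit:
arm_command([
  {"dx": 0,"dy": 0,"dz": 0,"rx": 0,"ry": 0,"rz": 0,"grip": 0},
  {"dx": 0,"dy": 0,"dz": 0,"rx": 0,"ry": 0,"rz": 0,"grip": 0},
  {"dx": 0,"dy": 0,"dz": 0,"rx": 0,"ry": 0,"rz": 0,"grip": 0},
  {"dx": 0,"dy": 0,"dz": 0,"rx": 0,"ry": 0,"rz": 0,"grip": 0},
  {"dx": 0,"dy": 0.002,"dz": -0.004,"rx": 0,"ry": 0,"rz": 0,"grip": 0},
  {"dx": 0,"dy": 0.008,"dz": -0.014,"rx": 0,"ry": 0,"rz": 0,"grip": 0},
  {"dx": 0,"dy": 0.016,"dz": -0.027,"rx": 0,"ry": 0,"rz": 0,"grip": 0},
  {"dx": 0,"dy": 0.025,"dz": -0.043,"rx": 0,"ry": 0,"rz": 0,"grip": 0},
  {"dx": 0,"dy": 0.034,"dz": -0.059,"rx": 0,"ry": 0,"rz": 0,"grip": 0},
  {"dx": 0,"dy": 0.042,"dz": -0.073,"rx": 0,"ry": 0,"rz": 0,"grip": 0},
  {"dx": 0,"dy": 0.048,"dz": -0.083,"rx": 0,"ry": 0,"rz": 0,"grip": 0},
  {"dx": 0,"dy": 0.05,"dz": -0.087,"rx": 0,"ry": 0,"rz": 0,"grip": 0},
], squeeze=55)

```text
time: 4.4
eef_pos: [0.6389, 0.0315, 0.2136]
orientation: [0.151, 0.57, 0.78, 0.209]
contact_force: [-0.3, -0.3, -6.0]
grip_width: 0.0114
```

Run:
```python
from h import *
show()
# holes centre over tray at tilt 22: grip = tray + offset
yaw=33;R=Rt(yaw,22)@T0.T
h=R@np.array([.014,0,-.119]); print('holes rel',h,'front',R@np.array([.095,0,-.125]))
g=np.array([.494,.326,0])-[h[0],h[1],0]; g[2]=.225; print(g)
plan(g,yaw,0,n=12)
```

```text
t 4.4 grip [0.63   0.0286 0.2298] yaw/tilt/roll [17.7  0.1  0.2] w 0.0114 F [-0.3 -0.3 -6. ] q [-0.28  0.07  1.88  0.4   0.79 -0.81]
holes rel [-0.02649999 -0.01720929 -0.11557937] front [ 0.03460073  0.02246998 -0.15148561]
[0.52049999 0.34320929 0.225     ]
[0.007, -0.0, 0.0] [-0.0, 0.0, -0.0]
[0.025, -0.001, 0.0] [-0.0, 0.01, -0.02]
[0.052, -0.002, 0.0] [-0.0, 0.02, -0.04]
[0.087, -0.003, 0.0] [-0.0, 0.03, -0.06]
[0.126, -0.004, 0.0] [-0.0, 0.05, -0.09]
[0.168, -0.005, 0.0] [-0.0, 0.07, -0.12]
[0.209, -0.006, 0.0] [-0.0, 0.08, -0.14]
[0.248, -0.008, 0.0] [-0.0, 0.1, -0.17]
[0.283, -0.009, 0.001] [-0.0, 0.11, -0.2]
[0.311, -0.01, 0.001] [-0.0, 0.12, -0.21]
[0.329, -0.01, 0.001] [-0.0, 0.13, -0.23]
[0.335, -0.01, 0.001] [-0.0, 0.13, -0.23]
```

Emit:
arm_command([
  {"dx": 0.007,"dy": 0,"dz": 0,"rx": 0,"ry": 0,"rz": 0,"grip": 0},
  {"dx": 0.025,"dy": -0.001,"dz": 0,"rx": 0,"ry": 0.01,"rz": -0.02,"grip": 0},
  {"dx": 0.052,"dy": -0.002,"dz": 0,"rx": 0,"ry": 0.02,"rz": -0.04,"grip": 0},
  {"dx": 0.087,"dy": -0.003,"dz": 0,"rx": 0,"ry": 0.03,"rz": -0.06,"grip": 0},
  {"dx": 0.126,"dy": -0.004,"dz": 0,"rx": 0,"ry": 0.05,"rz": -0.09,"grip": 0},
  {"dx": 0.168,"dy": -0.005,"dz": 0,"rx": 0,"ry": 0.07,"rz": -0.12,"grip": 0},
  {"dx": 0.209,"dy": -0.006,"dz": 0,"rx": 0,"ry": 0.08,"rz": -0.14,"grip": 0},
  {"dx": 0.248,"dy": -0.008,"dz": 0,"rx": 0,"ry": 0.1,"rz": -0.17,"grip": 0},
  {"dx": 0.283,"dy": -0.009,"dz": 0.001,"rx": 0,"ry": 0.11,"rz": -0.2,"grip": 0},
  {"dx": 0.311,"dy": -0.01,"dz": 0.001,"rx": 0,"ry": 0.12,"rz": -0.21,"grip": 0},
  {"dx": 0.329,"dy": -0.01,"dz": 0.001,"rx": 0,"ry": 0.13,"rz": -0.23,"grip": 0},
  {"dx": 0.335,"dy": -0.01,"dz": 0.001,"rx": 0,"ry": 0.13,"rz": -0.23,"grip": 0},
], squeeze=55)

```text
time: 5.9
eef_pos: [0.5281, 0.3491, 0.2082]
orientation: [0.123, 0.461, 0.849, 0.227]
contact_force: [0.0, -0.2, -5.6]
grip_width: 0.0117
```

Run:
```python
from h import *
show()
plan([.5205,.343,.215],33,20,n=8)
b=cam('top')
im=cv2.cvtColor(b['color'],cv2.COLOR_RGB2BGR)[150:350,60:260]
cv2.imwrite('pics/t2.png',cv2.convertScaleAbs(cv2.resize(im,(600,600),interpolation=cv2.INTER_CUBIC),alpha=1.6))
```

```text
t 5.9 grip [0.5203 0.344  0.2244] yaw/tilt/roll [33.   0.1  0.1] w 0.0117 F [ 0.  -0.2 -5.6] q [ 0.34  0.04  1.91  0.19  0.68 -0.35]
[-0.0, -0.0, 0.0] [0.01, -0.0, -0.0]
[-0.0, -0.002, 0.001] [0.05, -0.0, -0.0]
[-0.0, -0.004, 0.002] [0.11, -0.0, -0.0]
[-0.0, -0.006, 0.004] [0.17, -0.0, -0.0]
[-0.001, -0.008, 0.005] [0.24, -0.0, -0.0]
[-0.001, -0.01, 0.006] [0.29, -0.0, -0.0]
[-0.001, -0.011, 0.007] [0.33, -0.0, -0.0]
[-0.001, -0.011, 0.007] [0.35, -0.0, -0.0]
```

View pics/t2.png

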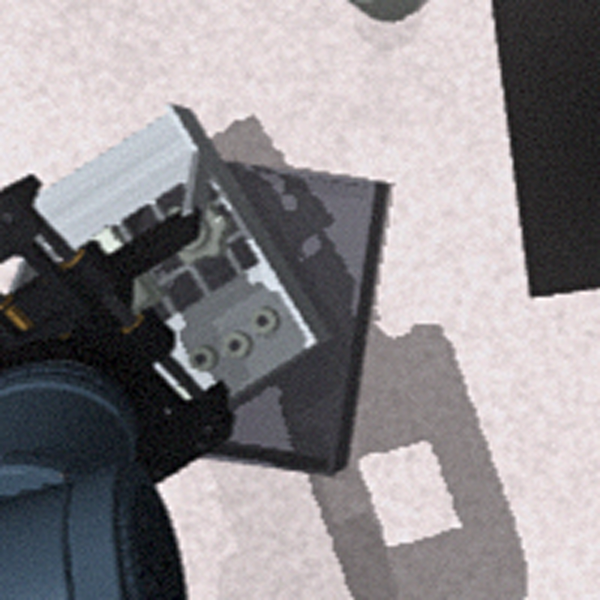

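The sieve is held level over the tray with the clamp and knob in it. Three spacers are visible on the deck and the fourth is hidden under the gripper. I'll tilt forward now, then shake gently sideways.

Emit:
arm_command([
  {"dx": 0,"dy": -0.002,"dz": 0.001,"rx": 0.05,"ry": 0,"rz": 0,"grip": 0},
  {"dx": 0,"dy": -0.004,"dz": 0.002,"rx": 0.12,"ry": 0,"rz": 0,"grip": 0},
  {"dx": 0,"dy": -0.006,"dz": 0.004,"rx": 0.19,"ry": 0,"rz": 0,"grip": 0},
  {"dx": 0,"dy": -0.008,"dz": 0.005,"rx": 0.26,"ry": 0,"rz": 0,"grip": 0},
  {"dx": 0,"dy": -0.01,"dz": 0.006,"rx": 0.32,"ry": 0,"rz": 0,"grip": 0},
  {"dx": 0,"dy": -0.011,"dz": 0.007,"rx": 0.36,"ry": 0,"rz": 0,"grip": 0},
  {"dx": 0.008,"dy": -0.011,"dz": 0.007,"rx": 0.37,"ry": 0,"rz": 0,"grip": 0},
  {"dx": -0.008,"dy": -0.011,"dz": 0.007,"rx": 0.37,"ry": 0,"rz": 0,"grip": 0},
  {"dx": 0.01,"dy": -0.011,"dz": 0.007,"rx": 0.37,"ry": 0,"rz": 0,"grip": 0},
  {"dx": -0.01,"dy": -0.011,"dz": 0.007,"rx": 0.37,"ry": 0,"rz": 0,"grip": 0},
  {"dx": 0,"dy": -0.011,"dz": 0.007,"rx": 0.37,"ry": 0,"rz": 0,"grip": 0},
  {"dx": 0,"dy": -0.011,"dz": 0.007,"rx": 0.37,"ry": 0,"rz": 0,"grip": 0},
], squeeze=55)

```text
time: 7.45
eef_pos: [0.523, 0.3459, 0.1968]
orientation: [0.036, 0.476, 0.876, 0.067]
contact_force: [0.2, -0.3, -6.0]
grip_width: 0.0115
```

Run:
```python
from h import *
show()
b=cam('top');a=cam('side')
f=lambda c,v0,v1,u0,u1:cv2.convertScaleAbs(cv2.resize(cv2.cvtColor(c['color'],cv2.COLOR_RGB2BGR)[v0:v1,u0:u1],(400,480),interpolation=cv2.INTER_CUBIC),alpha=1.6)
cv2.imwrite('pics/t3.png',np.hstack([f(b,160,340,70,220),f(a,90,240,150,275)]))
```

```text
t 7.45 grip [0.5206 0.3444 0.2153] yaw/tilt/roll [33.  21.3  0.1] w 0.0115 F [ 0.2 -0.3 -6. ] q [ 0.38  0.23  1.64  0.03  1.12 -0.21]
```

View pics/t3.png

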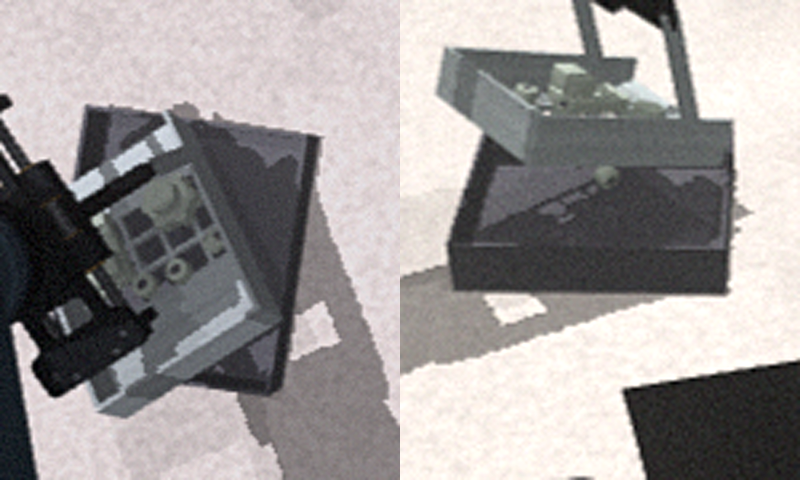

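Left (top view): two spacers are at the rear edge of the holes (143,287) and (178,270), and one is at (215,243). Right (side view): one spacer is falling or already in the tray (605,178). Next I shake in both directions.

Emit:
arm_command([
  {"dx": 0.012,"dy": 0.006,"dz": 0,"rx": 0.02,"ry": 0,"rz": 0,"grip": 0},
  {"dx": -0.012,"dy": 0.006,"dz": 0,"rx": 0.02,"ry": 0,"rz": 0,"grip": 0},
  {"dx": 0.012,"dy": -0.006,"dz": 0,"rx": 0.02,"ry": 0,"rz": 0,"grip": 0},
  {"dx": -0.012,"dy": -0.006,"dz": 0,"rx": 0.02,"ry": 0,"rz": 0,"grip": 0},
  {"dx": 0.012,"dy": 0.006,"dz": 0,"rx": 0.02,"ry": 0,"rz": 0,"grip": 0},
  {"dx": -0.012,"dy": 0.006,"dz": 0,"rx": 0.02,"ry": 0,"rz": 0,"grip": 0},
  {"dx": 0.012,"dy": -0.006,"dz": 0,"rx": 0.02,"ry": 0,"rz": 0,"grip": 0},
  {"dx": -0.012,"dy": -0.006,"dz": 0,"rx": 0.02,"ry": 0,"rz": 0,"grip": 0},
  {"dx": 0.012,"dy": 0.006,"dz": 0,"rx": 0.02,"ry": 0,"rz": 0,"grip": 0},
  {"dx": -0.012,"dy": -0.006,"dz": 0,"rx": 0.02,"ry": 0,"rz": 0,"grip": 0},
  {"dx": 0,"dy": 0,"dz": 0,"rx": 0,"ry": 0,"rz": 0,"grip": 0},
  {"dx": 0,"dy": 0,"dz": 0,"rx": 0,"ry": 0,"rz": 0,"grip": 0},
], squeeze=55)

```text
time: 9.05
eef_pos: [0.5229, 0.3471, 0.1971]
orientation: [0.036, 0.476, 0.876, 0.067]
contact_force: [0.1, 0.3, -4.9]
grip_width: 0.0116
```

Run:
```python
from h import *
show()
b=cam('top');a=cam('side')
f=lambda c,v0,v1,u0,u1:cv2.convertScaleAbs(cv2.resize(cv2.cvtColor(c['color'],cv2.COLOR_RGB2BGR)[v0:v1,u0:u1],(400,480),interpolation=cv2.INTER_CUBIC),alpha=1.6)
cv2.imwrite('pics/t4.png',np.hstack([f(b,180,320,90,200),f(a,100,200,160,250)]))
```

```text
t 9.05 grip [0.5205 0.3456 0.2156] yaw/tilt/roll [33.1 21.3  0.1] w 0.0116 F [ 0.1  0.3 -4.9] q [ 0.38  0.24  1.64  0.03  1.12 -0.21]
```

View pics/t4.png

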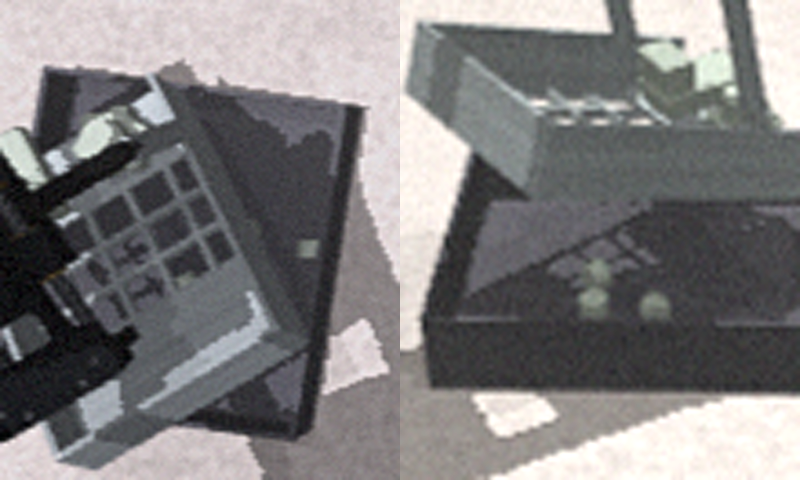

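The side view shows three spacers in the tray ((597,270), (593,302), (655,305)). The holes are clear, and the clamp and knob have slid onto the ramp. I tilt back to keep those two in, then check the fourth.

Emit:
arm_command([
  {"dx": 0,"dy": 0,"dz": 0,"rx": -0.06,"ry": 0,"rz": 0,"grip": 0},
  {"dx": 0,"dy": 0,"dz": 0,"rx": -0.14,"ry": 0,"rz": 0,"grip": 0},
  {"dx": 0,"dy": 0,"dz": 0,"rx": -0.23,"ry": 0,"rz": 0,"grip": 0},
  {"dx": 0,"dy": 0,"dz": 0,"rx": -0.32,"ry": 0,"rz": 0,"grip": 0},
  {"dx": 0,"dy": 0,"dz": 0,"rx": -0.41,"ry": 0,"rz": 0,"grip": 0},
  {"dx": 0,"dy": 0,"dz": 0,"rx": -0.47,"ry": 0,"rz": 0,"grip": 0},
  {"dx": 0,"dy": 0,"dz": 0,"rx": -0.5,"ry": 0,"rz": 0,"grip": 0},
  {"dx": 0,"dy": 0,"dz": 0,"rx": -0.5,"ry": 0,"rz": 0,"grip": 0},
], squeeze=55)

```text
time: 10.15
eef_pos: [0.5221, 0.3464, 0.1963]
orientation: [0.151, 0.452, 0.833, 0.281]
contact_force: [0.6, -0.5, -5.5]
grip_width: 0.0115
```

Run:
```python
from h import *
show()
b=cam('top');a=cam('side')
f=lambda c,v0,v1,u0,u1:cv2.convertScaleAbs(cv2.resize(cv2.cvtColor(c['color'],cv2.COLOR_RGB2BGR)[v0:v1,u0:u1],(400,480),interpolation=cv2.INTER_CUBIC),alpha=1.8)
cv2.imwrite('pics/t5.png',np.hstack([f(b,180,320,90,200),f(a,100,200,160,250)]))
```

```text
t 10.15 grip [0.5126 0.3402 0.2111] yaw/tilt/roll [33.  -7.2  0.1] w 0.0115 F [ 0.6 -0.5 -5.5] q [ 0.32  0.    2.04  0.34  0.5  -0.51]
```

View pics/t5.png

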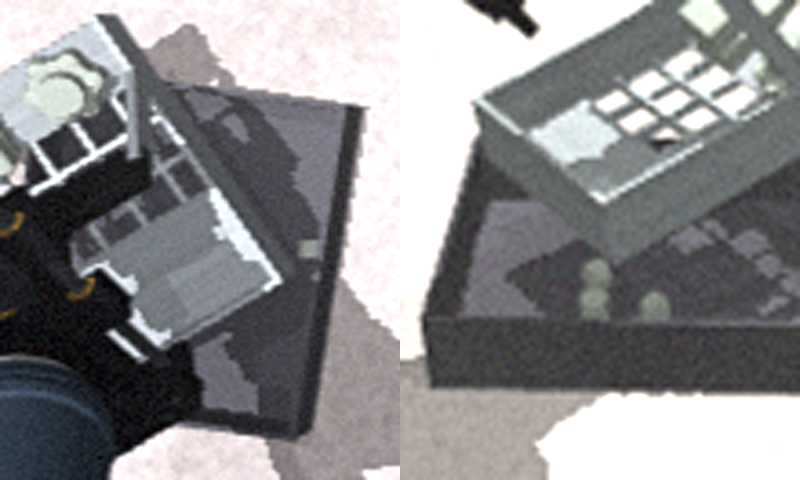

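Holes and rear deck are clear. I'll count the spacers in the tray metrically from both cameras.

```bash
cat >> h.py <<'E'
def blobs(names=('top','side'),lo=(.36,.2,.0),hi=(.63,.46,.3),thr=8):
    for n in names:
        c=cam(n);W=world(c);r=c['color'].astype(int)
        col=(r[...,1]-r[...,2]>thr)&(r[...,1]>=r[...,0]-2)
        m=col&(W>lo).all(-1)&(W<hi).all(-1)
        k,l,st,ce=cv2.connectedComponentsWithStats(m.astype(np.uint8),connectivity=8)
        for i in range(1,k):
            if st[i,4]>=6: print(n,'px',np.round(ce[i]),'area',st[i,4],'med',np.round(np.median(W[l==i],0),3),'rgb',r[l==i].mean(0).round())
E
python3 -c "
from h import *
show(); blobs()"
```

```text
t 10.25 grip [0.5135 0.3404 0.212 ] yaw/tilt/roll [33.  -7.3  0.1] w 0.0117 F [ 0.9 -0.1 -5.5] q [ 0.32  0.    2.03  0.34  0.5  -0.51]
side px [243.  97.] area 52 med [0.587 0.425 0.136] rgb [137. 144. 134.]
side px [228. 103.] area 45 med [0.548 0.401 0.132] rgb [132. 139. 129.]
side px [252. 109.] area 11 med [0.607 0.362 0.132] rgb [135. 142. 132.]
```

```bash
python3 -c "
from h import *
blobs(lo=(.36,.2,.0),hi=(.63,.46,.04),thr=3)
print(); blobs(('side',),lo=(.3,.2,.06),hi=(.7,.5,.2),thr=5)"
```

```text
top px [174. 252.] area 7 med [0.497 0.245 0.024] rgb [79. 83. 79.]
side px [204. 159.] area 60 med [0.471 0.315 0.015] rgb [68. 72. 66.]
side px [217. 163.] area 24 med [0.504 0.283 0.019] rgb [69. 72. 67.]

side px [243.  98.] area 70 med [0.586 0.422 0.135] rgb [128. 135. 126.]
side px [230. 104.] area 84 med [0.55  0.397 0.13 ] rgb [108. 114. 105.]
side px [251. 109.] area 41 med [0.605 0.354 0.132] rgb [122. 128. 119.]
side px [243. 115.] area 25 med [0.58  0.352 0.117] rgb [90. 95. 87.]
```

All four spacers are in the tray: two at (0.47,0.315), one at (0.504,0.283) and one at (0.497,0.245). The fourth is visible only from above. The clamp and knob remain in the sieve at z≈0.13. Moving to the bin.

```bash
python3 -c "
from h import *
plan([.50,.03,.26],0,-6,n=12)"
```

```text
[-0.005, -0.002, -0.003] [0.0, -0.01, 0.01]
[-0.019, -0.009, -0.011] [0.0, -0.03, 0.03]
[-0.041, -0.018, -0.023] [0.0, -0.05, 0.07]
[-0.067, -0.03, -0.038] [0.01, -0.09, 0.12]
[-0.097, -0.043, -0.056] [0.01, -0.13, 0.17]
[-0.13, -0.058, -0.074] [0.01, -0.17, 0.23]
[-0.162, -0.072, -0.093] [0.01, -0.22, 0.29]
[-0.192, -0.086, -0.11] [0.02, -0.26, 0.34]
[-0.218, -0.098, -0.126] [0.02, -0.29, 0.39]
[-0.24, -0.107, -0.138] [0.02, -0.32, 0.43]
[-0.254, -0.114, -0.146] [0.02, -0.34, 0.45]
[-0.259, -0.116, -0.149] [0.02, -0.35, 0.46]
```

Emit:
arm_command([
  {"dx": -0.005,"dy": -0.002,"dz": -0.003,"rx": 0,"ry": -0.01,"rz": 0.01,"grip": 0},
  {"dx": -0.019,"dy": -0.009,"dz": -0.011,"rx": 0,"ry": -0.03,"rz": 0.03,"grip": 0},
  {"dx": -0.041,"dy": -0.018,"dz": -0.023,"rx": 0,"ry": -0.05,"rz": 0.07,"grip": 0},
  {"dx": -0.067,"dy": -0.03,"dz": -0.038,"rx": 0.01,"ry": -0.09,"rz": 0.12,"grip": 0},
  {"dx": -0.097,"dy": -0.043,"dz": -0.056,"rx": 0.01,"ry": -0.13,"rz": 0.17,"grip": 0},
  {"dx": -0.13,"dy": -0.058,"dz": -0.074,"rx": 0.01,"ry": -0.17,"rz": 0.23,"grip": 0},
  {"dx": -0.162,"dy": -0.072,"dz": -0.093,"rx": 0.01,"ry": -0.22,"rz": 0.29,"grip": 0},
  {"dx": -0.192,"dy": -0.086,"dz": -0.11,"rx": 0.02,"ry": -0.26,"rz": 0.34,"grip": 0},
  {"dx": -0.218,"dy": -0.098,"dz": -0.126,"rx": 0.02,"ry": -0.29,"rz": 0.39,"grip": 0},
  {"dx": -0.24,"dy": -0.107,"dz": -0.138,"rx": 0.02,"ry": -0.32,"rz": 0.43,"grip": 0},
  {"dx": -0.254,"dy": -0.114,"dz": -0.146,"rx": 0.02,"ry": -0.34,"rz": 0.45,"grip": 0},
  {"dx": -0.259,"dy": -0.116,"dz": -0.149,"rx": 0.02,"ry": -0.35,"rz": 0.46,"grip": 0},
], squeeze=55)

```text
time: 12.0
eef_pos: [0.511, 0.0289, 0.245]
orientation: [0.222, 0.673, 0.671, 0.218]
contact_force: [0.6, -0.5, -5.6]
grip_width: 0.0118
```

Run:
```python
from h import *
show(); plan([.47,-.285,.26],-40,-3,n=12)
blobs(('top','side'),hi=(.63,.46,.04),thr=3)
b=cam('side');save(b,'b6.png')
```

```text
t 12.0 grip [0.4999 0.029  0.2601] yaw/tilt/roll [-0.2 -6.2 -0.2] w 0.0118 F [ 0.6 -0.5 -5.6] q [-0.27 -0.39  2.23  0.24  0.69 -0.41]
[-0.006, -0.0, -0.0] [0.0, -0.01, 0.01]
[-0.024, -0.002, -0.001] [0.0, -0.03, 0.04]
[-0.05, -0.004, -0.003] [0.01, -0.06, 0.09]
[-0.083, -0.007, -0.004] [0.01, -0.1, 0.15]
[-0.121, -0.01, -0.006] [0.02, -0.15, 0.22]
[-0.161, -0.013, -0.008] [0.03, -0.2, 0.29]
[-0.2, -0.016, -0.01] [0.03, -0.24, 0.36]
[-0.238, -0.02, -0.013] [0.04, -0.29, 0.42]
[-0.271, -0.022, -0.014] [0.05, -0.33, 0.48]
[-0.297, -0.025, -0.016] [0.05, -0.36, 0.53]
[-0.314, -0.026, -0.017] [0.05, -0.38, 0.56]
[-0.321, -0.027, -0.017] [0.06, -0.39, 0.57]
top px [157. 248.] area 25 med [0.505 0.285 0.02 ] rgb [112. 117. 112.]
top px [174. 252.] area 16 med [0.496 0.245 0.023] rgb [127. 133. 127.]
top px [140. 262.] area 25 med [0.471 0.323 0.021] rgb [107. 113. 108.]
top px [150. 262.] area 11 med [0.472 0.301 0.018] rgb [136. 141. 137.]
```

View pics/b6.png

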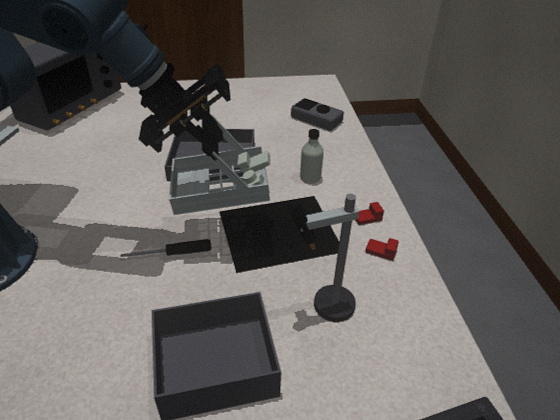

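The top camera resolves all four spacers in the tray. The side view shows the clamp (260,160) and knob (252,178) still inside at the front, with the bystanders unmoved. On to the bin.

Emit:
arm_command([
  {"dx": -0.006,"dy": 0,"dz": 0,"rx": 0,"ry": -0.01,"rz": 0.01,"grip": 0},
  {"dx": -0.024,"dy": -0.002,"dz": -0.001,"rx": 0,"ry": -0.03,"rz": 0.04,"grip": 0},
  {"dx": -0.05,"dy": -0.004,"dz": -0.003,"rx": 0.01,"ry": -0.06,"rz": 0.09,"grip": 0},
  {"dx": -0.083,"dy": -0.007,"dz": -0.004,"rx": 0.01,"ry": -0.1,"rz": 0.15,"grip": 0},
  {"dx": -0.121,"dy": -0.01,"dz": -0.006,"rx": 0.02,"ry": -0.15,"rz": 0.22,"grip": 0},
  {"dx": -0.161,"dy": -0.013,"dz": -0.008,"rx": 0.03,"ry": -0.2,"rz": 0.29,"grip": 0},
  {"dx": -0.2,"dy": -0.016,"dz": -0.01,"rx": 0.03,"ry": -0.24,"rz": 0.36,"grip": 0},
  {"dx": -0.238,"dy": -0.02,"dz": -0.013,"rx": 0.04,"ry": -0.29,"rz": 0.42,"grip": 0},
  {"dx": -0.271,"dy": -0.022,"dz": -0.014,"rx": 0.05,"ry": -0.33,"rz": 0.48,"grip": 0},
  {"dx": -0.297,"dy": -0.025,"dz": -0.016,"rx": 0.05,"ry": -0.36,"rz": 0.53,"grip": 0},
  {"dx": -0.314,"dy": -0.026,"dz": -0.017,"rx": 0.05,"ry": -0.38,"rz": 0.56,"grip": 0},
  {"dx": -0.321,"dy": -0.027,"dz": -0.017,"rx": 0.06,"ry": -0.39,"rz": 0.57,"grip": 0},
], squeeze=55)

```text
time: 13.65
eef_pos: [0.4786, -0.2913, 0.2434]
orientation: [0.255, 0.868, 0.408, 0.119]
contact_force: [-0.2, -0.3, -5.2]
grip_width: 0.0118
```

Run:
```python
from h import *
show(); plan([.48,-.292,.245],-40,56,n=12,fr=[.08,.2,.35,.5,.6,.68,.76,.84,.92,1])
```

```text
t 13.65 grip [ 0.4709 -0.2848  0.2591] yaw/tilt/roll [-39.7  -2.7  -0.1] w 0.0118 F [-0.2 -0.3 -5.2] q [-0.79 -0.2   2.08  0.08  0.7  -0.14]
[0.0, -0.001, 0.001] [0.08, 0.0, 0.0]
[0.0, -0.003, 0.003] [0.2, 0.0, 0.0]
[0.0, -0.006, 0.005] [0.36, 0.0, 0.0]
[0.0, -0.008, 0.007] [0.51, 0.0, 0.0]
[0.0, -0.009, 0.007] [0.61, 0.0, 0.0]
[0.0, -0.011, 0.008] [0.7, 0.0, 0.0]
[0.0, -0.011, 0.008] [0.78, 0.0, 0.0]
[0.0, -0.012, 0.009] [0.86, 0.0, 0.0]
[0.0, -0.013, 0.009] [0.94, 0.0, 0.0]
[0.0, -0.014, 0.009] [1.02, 0.0, 0.01]
```

Emit:
arm_command([
  {"dx": 0,"dy": -0.001,"dz": 0.001,"rx": 0.08,"ry": 0,"rz": 0,"grip": 0},
  {"dx": 0,"dy": -0.003,"dz": 0.003,"rx": 0.2,"ry": 0,"rz": 0,"grip": 0},
  {"dx": 0,"dy": -0.006,"dz": 0.005,"rx": 0.36,"ry": 0,"rz": 0,"grip": 0},
  {"dx": 0,"dy": -0.008,"dz": 0.007,"rx": 0.51,"ry": 0,"rz": 0,"grip": 0},
  {"dx": 0,"dy": -0.009,"dz": 0.007,"rx": 0.61,"ry": 0,"rz": 0,"grip": 0},
  {"dx": 0,"dy": -0.011,"dz": 0.008,"rx": 0.7,"ry": 0,"rz": 0,"grip": 0},
  {"dx": 0,"dy": -0.011,"dz": 0.008,"rx": 0.78,"ry": 0,"rz": 0,"grip": 0},
  {"dx": 0,"dy": -0.012,"dz": 0.009,"rx": 0.86,"ry": 0,"rz": 0,"grip": 0},
  {"dx": 0,"dy": -0.013,"dz": 0.009,"rx": 0.94,"ry": 0,"rz": 0,"grip": 0},
  {"dx": 0,"dy": -0.014,"dz": 0.009,"rx": 1.02,"ry": 0,"rz": 0,"grip": 0},
  {"dx": 0,"dy": -0.014,"dz": 0.009,"rx": 1.02,"ry": 0,"rz": 0,"grip": 0},
  {"dx": 0,"dy": -0.014,"dz": 0.009,"rx": 1.02,"ry": 0,"rz": 0,"grip": 0},
], squeeze=55)

```text
time: 15.15
eef_pos: [0.4739, -0.2869, 0.2283]
orientation: [-0.2, 0.883, 0.414, -0.095]
contact_force: [-0.5, 0.4, -4.9]
grip_width: 0.0116
```

Run:
```python
from h import *
show()
b=cam('side');save(b,'b7.png')
blobs(('top','side'),lo=(.3,-.5,0),hi=(.7,-.1,.3),thr=3)
```

```text
t 15.15 grip [ 0.4801 -0.292   0.2452] yaw/tilt/roll [-39.9  55.6  -0.2] w 0.0116 F [-0.5  0.4 -4.9] q [-0.74  0.46  1.33 -0.03  1.79 -0.05]
top px [421. 234.] area 24 med [ 0.544 -0.314  0.036] rgb [90. 94. 90.]
top px [415. 240.] area 11 med [ 0.53  -0.298  0.034] rgb [86. 91. 85.]
top px [427. 238.] area 13 med [ 0.533 -0.327  0.039] rgb [85. 89. 85.]
top px [406. 244.] area 16 med [ 0.522 -0.281  0.03 ] rgb [85. 89. 84.]
side px [300. 220.] area 6 med [ 0.634 -0.223  0.252] rgb [24. 26. 22.]
side px [234. 364.] area 1130 med [ 0.52  -0.326  0.035] rgb [114. 120. 112.]
```

View pics/b7.png

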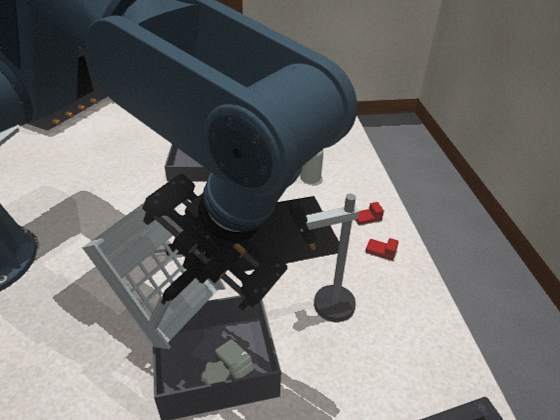

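Both pieces, the clamp at (233,357) and the knob at (215,373), lie in the bin and the sieve looks empty. Levelling and returning.

Run:
```python
from h import *
plan([.47,-.28,.27],-38,0,n=12,fr=[.06,.2,.36,.52,.68,.84,.95,1,1])
```

```text
[0.0, -0.0, -0.001] [-0.06, 0.0, -0.0]
[0.001, -0.001, -0.003] [-0.19, 0.0, -0.01]
[0.001, -0.002, -0.007] [-0.35, 0.0, -0.01]
[0.002, -0.003, -0.01] [-0.5, 0.0, -0.02]
[0.002, -0.005, -0.014] [-0.66, 0.0, -0.02]
[0.003, -0.007, -0.019] [-0.82, 0.0, -0.03]
[0.003, -0.008, -0.022] [-0.92, 0.0, -0.03]
[0.003, -0.009, -0.023] [-0.97, 0.0, -0.03]
[0.003, -0.009, -0.023] [-0.97, 0.0, -0.03]
```

Emit:
arm_command([
  {"dx": 0,"dy": 0,"dz": -0.001,"rx": -0.06,"ry": 0,"rz": 0,"grip": 0},
  {"dx": 0.001,"dy": -0.001,"dz": -0.003,"rx": -0.19,"ry": 0,"rz": -0.01,"grip": 0},
  {"dx": 0.001,"dy": -0.002,"dz": -0.007,"rx": -0.35,"ry": 0,"rz": -0.01,"grip": 0},
  {"dx": 0.002,"dy": -0.003,"dz": -0.01,"rx": -0.5,"ry": 0,"rz": -0.02,"grip": 0},
  {"dx": 0.002,"dy": -0.005,"dz": -0.014,"rx": -0.66,"ry": 0,"rz": -0.02,"grip": 0},
  {"dx": 0.003,"dy": -0.007,"dz": -0.019,"rx": -0.82,"ry": 0,"rz": -0.03,"grip": 0},
  {"dx": 0.003,"dy": -0.008,"dz": -0.022,"rx": -0.92,"ry": 0,"rz": -0.03,"grip": 0},
  {"dx": 0.003,"dy": -0.009,"dz": -0.023,"rx": -0.97,"ry": 0,"rz": -0.03,"grip": 0},
  {"dx": 0.003,"dy": -0.009,"dz": -0.023,"rx": -0.97,"ry": 0,"rz": -0.03,"grip": 0},
], squeeze=55)

```text
time: 16.42
eef_pos: [0.4757, -0.2843, 0.2532]
orientation: [0.232, 0.868, 0.424, 0.112]
contact_force: [0.1, -0.2, -5.4]
grip_width: 0.0115
```

Run:
```python
from h import *
show(); plan([.50,.0,.26],5,0,n=12)
```

```text
t 16.43 grip [ 0.4683 -0.2785  0.2694] yaw/tilt/roll [-38.    0.1  -0.2] w 0.0115 F [ 0.1 -0.2 -5.4] q [-0.79 -0.21  2.05  0.08  0.79 -0.17]
[0.005, -0.003, -0.001] [-0.0, 0.01, -0.01]
[0.018, -0.01, -0.005] [-0.0, 0.03, -0.05]
[0.038, -0.021, -0.01] [-0.0, 0.06, -0.1]
[0.064, -0.034, -0.017] [-0.0, 0.1, -0.17]
[0.092, -0.05, -0.025] [-0.0, 0.14, -0.24]
[0.123, -0.066, -0.033] [-0.0, 0.19, -0.32]
[0.153, -0.083, -0.041] [-0.0, 0.24, -0.41]
[0.182, -0.099, -0.049] [-0.0, 0.28, -0.48]
[0.207, -0.112, -0.056] [-0.0, 0.32, -0.55]
[0.227, -0.124, -0.062] [-0.0, 0.35, -0.6]
[0.241, -0.131, -0.066] [-0.0, 0.37, -0.64]
[0.245, -0.134, -0.067] [-0.0, 0.38, -0.65]
```

Emit:
arm_command([
  {"dx": 0.005,"dy": -0.003,"dz": -0.001,"rx": 0,"ry": 0.01,"rz": -0.01,"grip": 0},
  {"dx": 0.018,"dy": -0.01,"dz": -0.005,"rx": 0,"ry": 0.03,"rz": -0.05,"grip": 0},
  {"dx": 0.038,"dy": -0.021,"dz": -0.01,"rx": 0,"ry": 0.06,"rz": -0.1,"grip": 0},
  {"dx": 0.064,"dy": -0.034,"dz": -0.017,"rx": 0,"ry": 0.1,"rz": -0.17,"grip": 0},
  {"dx": 0.092,"dy": -0.05,"dz": -0.025,"rx": 0,"ry": 0.14,"rz": -0.24,"grip": 0},
  {"dx": 0.123,"dy": -0.066,"dz": -0.033,"rx": 0,"ry": 0.19,"rz": -0.32,"grip": 0},
  {"dx": 0.153,"dy": -0.083,"dz": -0.041,"rx": 0,"ry": 0.24,"rz": -0.41,"grip": 0},
  {"dx": 0.182,"dy": -0.099,"dz": -0.049,"rx": 0,"ry": 0.28,"rz": -0.48,"grip": 0},
  {"dx": 0.207,"dy": -0.112,"dz": -0.056,"rx": 0,"ry": 0.32,"rz": -0.55,"grip": 0},
  {"dx": 0.227,"dy": -0.124,"dz": -0.062,"rx": 0,"ry": 0.35,"rz": -0.6,"grip": 0},
  {"dx": 0.241,"dy": -0.131,"dz": -0.066,"rx": 0,"ry": 0.37,"rz": -0.64,"grip": 0},
  {"dx": 0.245,"dy": -0.134,"dz": -0.067,"rx": 0,"ry": 0.38,"rz": -0.65,"grip": 0},
], squeeze=55)

```text
time: 17.92
eef_pos: [0.509, 0.0014, 0.2438]
orientation: [0.173, 0.652, 0.713, 0.191]
contact_force: [0.3, 0.3, -4.5]
grip_width: 0.0113
```

Run:
```python
from h import *
show(); plan([.637,.0245,.15],8.3,0,n=10)
c=cam('top');W=world(c)
m=(c['color'].sum(2)<110)&(W[...,2]<.02)&(W[...,2]>-.01)&(abs(W[...,0]-.638)<.16)&(abs(W[...,1]-.024)<.14)
k,l,st,ce=cv2.connectedComponentsWithStats(m.astype(np.uint8)); i=1+st[1:,4].argmax()
print('mat',cv2.minAreaRect(W[l==i][:,:2].astype(np.float32)*1000))
```

```text
t 17.93 grip [0.4997 0.0005 0.26  ] yaw/tilt/roll [5.2 0.1 0.2] w 0.0113 F [ 0.3  0.3 -4.5] q [-0.38 -0.33  2.16  0.3   0.86 -0.61]
[0.0, 0.002, 0.005] [-0.0, 0.0, -0.0]
[0.001, 0.007, 0.017] [-0.0, 0.0, -0.0]
[0.002, 0.014, 0.036] [-0.0, 0.01, -0.01]
[0.004, 0.023, 0.058] [-0.0, 0.01, -0.02]
[0.006, 0.033, 0.082] [-0.0, 0.01, -0.02]
[0.007, 0.043, 0.107] [-0.0, 0.02, -0.03]
[0.009, 0.052, 0.129] [-0.0, 0.02, -0.04]
[0.01, 0.059, 0.147] [-0.0, 0.02, -0.04]
[0.011, 0.064, 0.16] [-0.0, 0.02, -0.05]
[0.012, 0.066, 0.165] [-0.0, 0.02, -0.05]
mat ((637.536865234375, 24.70447540283203), (236.75706481933594, 197.40541076660156), 8.335921287536621)
```

Emit:
arm_command([
  {"dx": 0,"dy": 0.002,"dz": 0.005,"rx": 0,"ry": 0,"rz": 0,"grip": 0},
  {"dx": 0.001,"dy": 0.007,"dz": 0.017,"rx": 0,"ry": 0,"rz": 0,"grip": 0},
  {"dx": 0.002,"dy": 0.014,"dz": 0.036,"rx": 0,"ry": 0.01,"rz": -0.01,"grip": 0},
  {"dx": 0.004,"dy": 0.023,"dz": 0.058,"rx": 0,"ry": 0.01,"rz": -0.02,"grip": 0},
  {"dx": 0.006,"dy": 0.033,"dz": 0.082,"rx": 0,"ry": 0.01,"rz": -0.02,"grip": 0},
  {"dx": 0.007,"dy": 0.043,"dz": 0.107,"rx": 0,"ry": 0.02,"rz": -0.03,"grip": 0},
  {"dx": 0.009,"dy": 0.052,"dz": 0.129,"rx": 0,"ry": 0.02,"rz": -0.04,"grip": 0},
  {"dx": 0.01,"dy": 0.059,"dz": 0.147,"rx": 0,"ry": 0.02,"rz": -0.04,"grip": 0},
  {"dx": 0.011,"dy": 0.064,"dz": 0.16,"rx": 0,"ry": 0.02,"rz": -0.05,"grip": 0},
  {"dx": 0.012,"dy": 0.066,"dz": 0.165,"rx": 0,"ry": 0.02,"rz": -0.05,"grip": 0},
  {"dx": 0.012,"dy": 0.066,"dz": 0.165,"rx": 0,"ry": 0.02,"rz": -0.05,"grip": 0},
], squeeze=55)

```text
time: 19.35
eef_pos: [0.6464, 0.0263, 0.1332]
orientation: [0.17, 0.632, 0.731, 0.193]
contact_force: [-0.3, 0.7, -3.8]
grip_width: 0.0113
```

Run:
```python
from h import *
show(); plan([.637,.0245,.1285],8.3,0,fr=[.5,.8,.95,1])
c=cam('top');W=world(c)
r=(abs(W[...,0]-.638)<.14)&(abs(W[...,1]-.024)<.13)&(c['color'].mean(2)>70)
for lo,hi in((.054,.08),):
    P=W[r&(W[...,2]>lo)&(W[...,2]<hi)]; print(len(P),cv2.minAreaRect(P[:,:2].astype(np.float32)*1000),np.percentile(P[:,2],[5,50,95]))
save(c,'t8.png')
```

```text
t 19.35 grip [0.6372 0.0251 0.1494] yaw/tilt/roll [ 8.3  0.2 -0.2] w 0.0113 F [-0.3  0.7 -3.8] q [-0.23  0.19  1.93  0.34  0.56 -0.62]
[-0.0, -0.005, 0.009] [-0.0, 0.0, 0.0]
[-0.0, -0.008, 0.014] [-0.0, 0.0, 0.0]
[-0.0, -0.01, 0.017] [-0.0, 0.0, 0.0]
[-0.0, -0.011, 0.018] [-0.0, 0.0, 0.0]
240 ((638.1243896484375, 23.688140869140625), (188.97210693359375, 138.7076873779297), 8.14794635772705) [0.06016843 0.06485195 0.06917637]
```

Emit:
arm_command([
  {"dx": 0,"dy": -0.004,"dz": 0.007,"rx": 0,"ry": 0,"rz": 0,"grip": 0},
  {"dx": 0,"dy": -0.007,"dz": 0.012,"rx": 0,"ry": 0,"rz": 0,"grip": 0},
  {"dx": 0,"dy": -0.009,"dz": 0.015,"rx": 0,"ry": 0,"rz": 0,"grip": 0},
  {"dx": 0,"dy": -0.01,"dz": 0.017,"rx": 0,"ry": 0,"rz": 0,"grip": 0},
  {"dx": 0,"dy": -0.0105,"dz": 0.018,"rx": 0,"ry": 0,"rz": 0,"grip": 0},
  {"dx": 0,"dy": -0.0105,"dz": 0.018,"rx": 0,"ry": 0,"rz": 0,"grip": 0},
], squeeze=55)

```text
time: 20.15
eef_pos: [0.6463, 0.0262, 0.1127]
orientation: [0.17, 0.632, 0.731, 0.193]
contact_force: [-0.3, 0.1, -4.7]
grip_width: 0.0119
```

```bash
python3 -c "
from h import *
show()"
```

```text
t 20.15 grip [0.6371 0.0249 0.1289] yaw/tilt/roll [ 8.3  0.1 -0.3] w 0.0119 F [-0.3  0.1 -4.7] q [-0.23  0.23  1.93  0.37  0.52 -0.66]
```

Emit:
arm_command([
  {"dx": 0,"dy": -0.0005,"dz": 0.0008,"rx": 0,"ry": 0,"rz": 0,"grip": 0},
  {"dx": 0,"dy": -0.0008,"dz": 0.0013,"rx": 0,"ry": 0,"rz": 0,"grip": 0},
  {"dx": 0,"dy": -0.0008,"dz": 0.0013,"rx": 0,"ry": 0,"rz": 0,"grip": 0},
], squeeze=55)

```text
time: 20.52
eef_pos: [0.6469, 0.0258, 0.1119]
orientation: [0.171, 0.632, 0.731, 0.194]
contact_force: [-2.4, -0.9, 0.8]
grip_width: 0.0116
```

```bash
python3 -c "
from h import *
show()"
```

```text
t 20.52 grip [0.6376 0.0246 0.1281] yaw/tilt/roll [ 8.2  0.1 -0.3] w 0.0116 F [-2.4 -0.9  0.8] q [-0.23  0.23  1.93  0.37  0.51 -0.66]
```

The sieve is resting on the mat (vertical force near 0). I'll open and back straight out along the fingers.

Emit:
arm_command([
  {"dx": 0,"dy": 0,"dz": 0,"rx": 0,"ry": 0,"rz": 0,"grip": 0.02},
  {"dx": 0,"dy": 0,"dz": 0,"rx": 0,"ry": 0,"rz": 0,"grip": 0.06},
  {"dx": 0,"dy": 0,"dz": 0,"rx": 0,"ry": 0,"rz": 0,"grip": 0.06},
  {"dx": 0,"dy": 0,"dz": 0,"rx": 0,"ry": 0,"rz": 0,"grip": 0.06},
  {"dx": 0,"dy": 0,"dz": 0,"rx": 0,"ry": 0,"rz": 0,"grip": 0.06},
  {"dx": 0,"dy": 0,"dz": 0,"rx": 0,"ry": 0,"rz": 0,"grip": 0.06},
  {"dx": 0,"dy": 0,"dz": -0.03,"rx": 0,"ry": 0,"rz": 0,"grip": 0.06},
  {"dx": 0,"dy": 0,"dz": -0.07,"rx": 0,"ry": 0,"rz": 0,"grip": 0.06},
  {"dx": 0,"dy": 0,"dz": -0.12,"rx": 0,"ry": 0,"rz": 0,"grip": 0.06},
  {"dx": 0,"dy": 0,"dz": -0.17,"rx": 0,"ry": 0,"rz": 0,"grip": 0.06},
  {"dx": 0,"dy": 0,"dz": -0.2,"rx": 0,"ry": 0,"rz": 0,"grip": 0.06},
  {"dx": 0,"dy": 0,"dz": -0.2,"rx": 0,"ry": 0,"rz": 0,"grip": 0.06},
])

```text
time: 22.02
eef_pos: [0.5488, 0.0119, 0.2882]
orientation: [0.174, 0.631, 0.73, 0.195]
contact_force: [0.3, -0.7, -0.3]
grip_width: 0.0602
```

Run:
```python
from h import *
show()
c=cam('top');b=cam('side');W=world(c)
r=(abs(W[...,0]-.638)<.14)&(abs(W[...,1]-.024)<.13)&(c['color'].mean(2)>60)
P=W[r&(W[...,2]>.036)&(W[...,2]<.05)]; print('walls',cv2.minAreaRect(P[:,:2].astype(np.float32)*1000),np.percentile(P[:,2],[5,50,95]))
blobs(('top',),hi=(.63,.46,.06),thr=3)
z=lambda x:cv2.convertScaleAbs(cv2.resize(cv2.cvtColor(x['color'],cv2.COLOR_RGB2BGR),(400,300),interpolation=cv2.INTER_AREA),alpha=1.3)
t=cv2.cvtColor(c['color'],cv2.COLOR_RGB2BGR)[110:320,70:480]; s=cv2.cvtColor(b['color'],cv2.COLOR_RGB2BGR)[100:420,100:420]
cv2.imwrite('pics/f9.png',cv2.convertScaleAbs(np.hstack([cv2.resize(t,(480,246)),cv2.resize(s,(246*320//320,246))]),alpha=1.5))
im=np.vstack([np.hstack([cv2.resize(t,(720,369)),np.zeros((369,0,3),np.uint8)])]);
s2=cv2.resize(s,(369,369)); cv2.imwrite('pics/f9.png',cv2.convertScaleAbs(np.hstack([cv2.resize(t,(430,369)),s2]),alpha=1.5))
```

```text
t 22.02 grip [0.5394 0.0107 0.3044] yaw/tilt/roll [ 8.2 -0.2 -0.4] w 0.0602 F [ 0.3 -0.7 -0.3] q [-0.33 -0.26  2.02  0.28  0.92 -0.59]
walls ((638.1953125, 22.96344757080078), (188.89491271972656, 139.32122802734375), 8.339825630187988) [0.03882123 0.04344121 0.04649587]
top px [157. 248.] area 28 med [0.505 0.285 0.022] rgb [113. 118. 113.]
top px [174. 252.] area 18 med [0.496 0.245 0.022] rgb [125. 131. 126.]
top px [140. 262.] area 26 med [0.472 0.322 0.022] rgb [111. 116. 111.]
top px [150. 263.] area 12 med [0.47  0.302 0.017] rgb [130. 136. 130.]
```

View pics/f9.png

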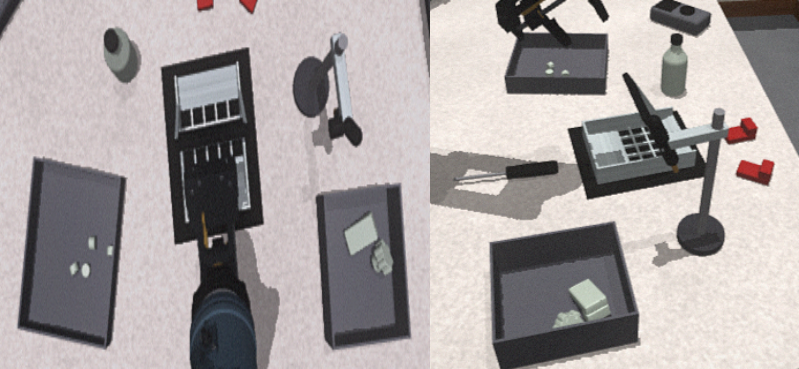

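The final check shows four spacers in the tray, the clamp and knob in the bin, the empty sieve level and centred on the mat, the bystanders in place and the gripper clear.

```bash
python3 -c "
from h import *
print(ticket.finish_job())"
```

```text
the job is handed in; nothing more can be done
None
```

The job is done and handed in after about 22 s of robot time. I gripped the sieve by its leaning handle and shook it at about 21° tilt over the tray until all four spacers dropped through. I then tipped the clamp and knob into the bin and set the sieve back on the mat.

**Last checks:**
- **Spacers:** all four are in the tray, seen separately from the top camera. The side camera showed only three, because the tray's near wall hides the fourth.
- **Clamp and knob:** both lie in the deep bin.
- **Sieve:** it is empty and level, about 2 mm from the mat's centre and aligned with it.
- **Surroundings:** the probe stand, bottle and screwdriver look unmoved in the last pictures. I did not re-measure their positions. The gripper is clear of everything.

The wrist force reading was too noisy (about ±0.5 N) to show by weight that the sieve was empty. I relied on the pictures for that.

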